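# Pack the sewing boxes into the shallow carton

### The arm

A 6-joint arm with a two-finger parallel gripper is mounted at the origin on the work surface. World frame = base frame: x ahead of the robot, y to its left, z up, the work surface at z = 0. Lengths are in m, angles in rad, forces in N, time in s.
With the tool pointing down it reaches from about 0.35 to 0.875 m from the base axis. Payload 4.2 kg.
Tool frame: the origin (TCP) lies midway between the tips of the shut fingers; the grasp point (between the pads) lies 19 mm behind it (ctrl.pinch_z is the distance from the TCP to the grasp point, in m); z points along the fingers, y is the direction in which the jaws open and shut (so a half turn about z gives the same grasp; the last joint's range is limited). The gripper opens to 85 mm and grips with 20 to 120 N. Pads are 22 mm wide; open, the fingers measure 114 mm over their backs; the gripper's body (76 mm by 85 mm) begins 54 mm behind the grasp point. The pads swing forward as they close: fully open they stand 13 mm farther back than shut.
Start: joints at [-0.921, 0.385, 0.008, 0, -1.194, -0.259], TCP at [0.238, -0.578, 0.231] pointing down, gripper open.
Joint ranges: [-3.14, 3.14], [-1.21, 2.06], [-1.07, 1.41], [-3.16, 2.05], [-2.99, -0.16], [-3.1, 3.1]. Speed limits (rad/s): [2.79, 2.79, 3.14, 3.14, 3.14, 3.14].

### API

Orientations are given as a unit quaternion [x, y, z, w].
In Python, from station import ctrl, effector, cams, sensors gives the robot as it stands. Calls block until the motion is done:
- ctrl.move_ptp(position, orientation): joint-space move of the TCP to a pose.
- ctrl.move_straight(position, rotation=None, max_speed=0.15): straight line of the TCP; rotation=None keeps the orientation; max_speed is the mean speed in m/s.
- ctrl.set_joints(angles): joint-space move.
- effector.gripper_to(opening, grasp_force=None): finger opening in m; grasp_force is the grip in N (None keeps the last); returns when the fingers have stopped.
- ctrl.sleep(seconds).
- ctrl.inverse_kinematics(position, orientation): joint angles nearest the present ones, or None.
- cams.read_camera(name): name is "scene" or "top"; returns a dict with "pixels" (384x512x3 uint8, red, green, blue), "fx", "fy", "cx", "cy" (pixels), "k1" (the pictures are not rectified: a ray, as slopes to the right and down, at radius r is drawn at 1 + k1 r^2 times it, then the intrinsics apply), "rvec" (rotation vector, rad) and "tvec" (3), from world to camera coordinates, as OpenCV has them. Camera axes: x right, y down, z forward; pixel columns grow to the right and rows downward; lengths in m; the calibration is good to about 2 mm. A picture is of the moment at which its call begins. There is no depth.
A pose or a line that the arm cannot do raises ctrl.Unreachable and nothing moves.
- ctrl.finish_job(): hands the job in, once; it reports no verdict.
Readings, each from a call of its own:
- sensors.read_time(): time.
- sensors.read_qpos(): joint angles.
- sensors.read_qd(): joint speeds.
- sensors.read_tau(): joint torques, N m.
- sensors.read_tool_pos(): TCP position.
- sensors.read_tcp_rot(): TCP orientation.
- sensors.read_contact_force(): force on the tool from outside, world axes, zero at the start.
- sensors.read_ft_torque(): the same for the moment, N m.
- sensors.read_width(): finger opening in m.
Only numpy, scipy, OpenCV 4.12 (cv2) and the standard library are available. Lean on these libraries where they do the work, as an engineer would, in place of code of your own. Each camera call takes 0.05 s, during which the arm holds its last target.

### The job

Pack the long slim wooden box (the narrower of the two) and the small square tin (the smaller of the two) into the shallow cardboard carton, next to the round tin that is already in it. All three must end up standing upright and flat on the carton's floor, side by side and let go: there is room for them only if the long box lies along the free long side and the square tin goes beside the round one.

Things in the scene. Friction and masses are not known exactly. Their poses are not given: they have to be found in the camera images.
- carton_in (a point): shallow open-topped cardboard carton, outside 183 x 148 mm and 24 mm high, walls and floor 4 mm thick, fixed to the table. The point is the centre of its inner floor (4 mm above the table); its x axis runs along the carton's long inner side (175 mm), y along the short one (140 mm), z up. The carton may lie turned any way. The round tin always stands in the corner at -x, -y, so the side at +y is free along its whole length and the corner at +x, -y is free too
- long_box_center (a point): long slim wooden box standing loose on the table, 150 mm along its x, 42 mm along its y (grip it across these 42 mm), 75 mm high, about 0.15 to 0.31 kg; z up. The point is its centre, 37.5 mm above its underside. It is the narrow one of the two wooden boxes (the other, 82 mm wide and 60 mm high, is not wanted). It fits into the carton only along the carton's x
- square_tin_center (a point): small square closed metal tin standing loose on the table, 56 x 56 mm, 60 mm high, sides along its x and y, z up, about 0.11 to 0.22 kg. The point is its centre, 30 mm above its underside. It is the smaller of the two square tins (the other, 86 mm square, is not wanted)
- round_center (a point): low round closed metal tin, 50 mm across and 30 mm high, standing loose on the carton's floor in its -x, -y corner, at about x = -54 mm, y = -39 mm of the carton's point (4 mm either way). The point is its centre, 15 mm above its underside; it need not be moved but must stay standing in the carton
There are look-alikes about, which are no part of the job. Of the things shaped like the part that bears carton_in, the cardboard one is meant.

How it is judged:
By the outcome, as a careful person would: the job done as asked, in the order asked, and still so for the second after the job is handed in, with the robot touching nothing.
It also fails if it takes over 56 s, if anything falls off the work surface, if the arm or the gripper's body presses on something with over 40 N, if the wrist force passes 120 N, or if a joint passes its speed limit or range.

## Working session

There is one attempt and no reset: what is moved stays moved. The work goes in short steps, each a Python script; the robot and the scene stay as the last script left them, time stands still between calls to the robot, and variables do not carry over. Pictures are saved under pics/ and viewed, and the job is handed in when it is done.

```bash
mkdir -p pics; ls; python3 - <<'E'
from station import ctrl, effector, cams, sensors
import cv2,numpy as np
for n in ("top","scene"):
    c=cams.read_camera(n); cv2.imwrite(f"pics/{n}0.png",cv2.cvtColor(c["pixels"],cv2.COLOR_RGB2BGR))
    R=cv2.Rodrigues(np.array(c["rvec"]))[0]; print(n,{k:c[k] for k in c if k!="pixels"}, -R.T@np.array(c["tvec"]))
print(sensors.read_time(), ctrl.pinch_z, sensors.read_tcp_rot())
E
```

```text
pics
top {'fx': 498.60087379439403, 'fy': 498.60087379439403, 'cx': 251.91212267543108, 'cy': 192.79130292766268, 'k1': -0.04697342473663427, 'rvec': array([ 2.16161991, -2.10418976,  0.18144852]), 'tvec': array([-0.1015967 ,  0.43666791,  1.40770909])} [ 0.19566323 -0.09262221  1.46143172]
scene {'fx': 428.28505648427995, 'fy': 428.28505648427995, 'cx': 250.75732695847736, 'cy': 182.6315528746623, 'k1': -0.013098604739345559, 'rvec': array([ 1.04920353,  2.45752857, -0.99084792]), 'tvec': array([ 0.34440085, -0.15055077,  1.51328099])} [1.07143348 0.55450993 0.98784911]
0.1 0.0187 [-1.94087012e-01  9.80983806e-01  9.69942290e-04 -2.52341587e-04]
```

View pics/top0.png

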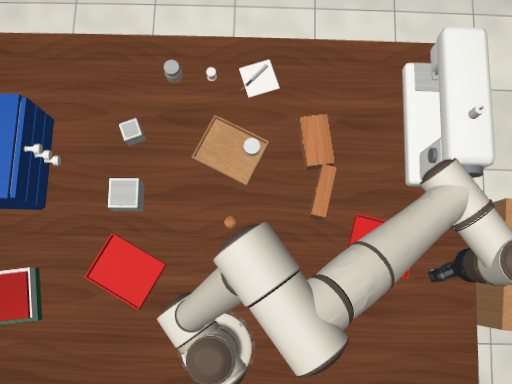

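View pics/scene0.png

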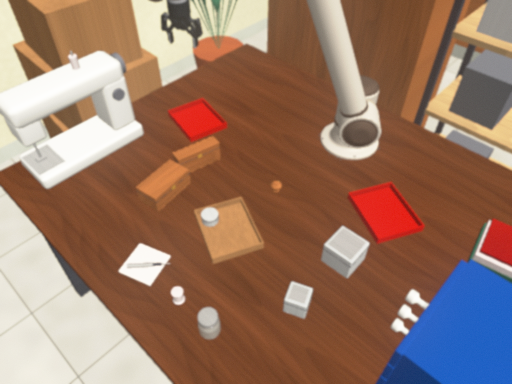

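The top view shows the carton near (230,150) with the round tin at (252,146). The narrow wooden box is at (323,190), close to the wide one at (317,140). The small square tin is at (131,131). I'll zoom in before measuring.

```bash
python3 - <<'E'
import cv2,numpy as np
a=cv2.imread("pics/top0.png")
cv2.imwrite("pics/z1.png",np.hstack([cv2.resize(a[105:225,185:275],None,fx=4.4,fy=4.4,interpolation=cv2.INTER_CUBIC),cv2.resize(a[105:225,280:370],None,fx=4.4,fy=4.4,interpolation=cv2.INTER_CUBIC)]))
b=cv2.imread("pics/scene0.png")
cv2.imwrite("pics/z2.png",np.hstack([cv2.resize(b[130:270,130:270],(500,500),interpolation=cv2.INTER_CUBIC),cv2.resize(a[110:150,110:150],(300,300),interpolation=cv2.INTER_CUBIC).repeat(1,0) if 0 else cv2.copyMakeBorder(cv2.resize(a[110:150,110:150],(300,300),interpolation=cv2.INTER_CUBIC),0,200,0,0,cv2.BORDER_CONSTANT)]))
E
```

```text
(no output)
```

View pics/z1.png

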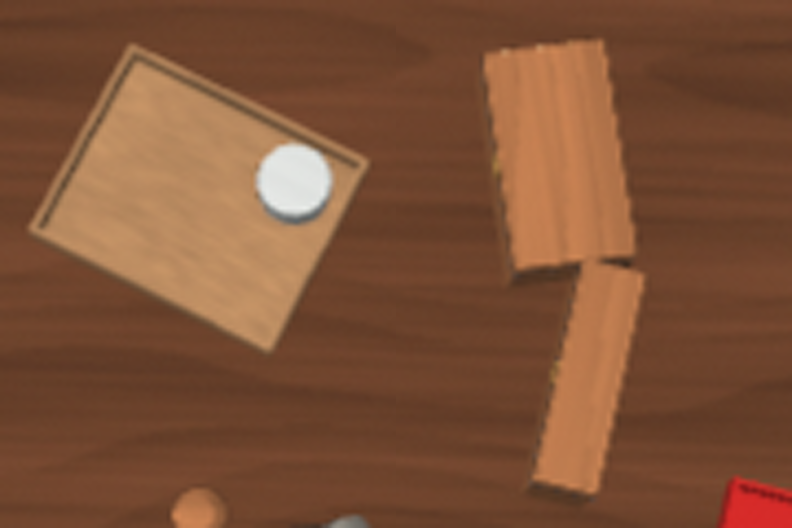

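View pics/z2.png

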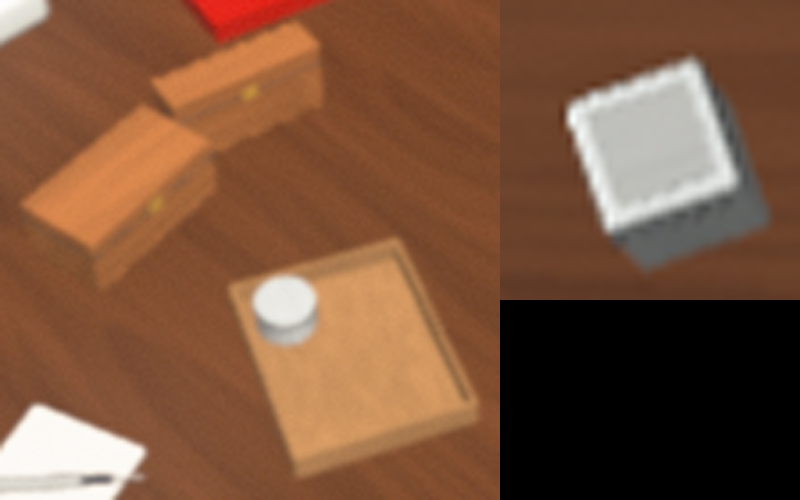

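```bash
cat > h.py <<'E'
import cv2,numpy as np
def ray(c,uv):
    K=np.array([[c["fx"],0,c["cx"]],[0,c["fy"],c["cy"]],[0,0,1]]); d=np.array([c["k1"],0,0,0,0.])
    p=cv2.undistortPoints(np.asarray(uv,float).reshape(-1,1,2),K,d).reshape(-1,2)
    R=cv2.Rodrigues(np.array(c["rvec"]))[0]; o=-R.T@np.array(c["tvec"])
    return o,np.c_[p,np.ones(len(p))]@R
def plane(c,uv,z):
    o,d=ray(c,uv); return (o+d*((z-o[2])/d[:,2])[:,None])[:,:2]
def proj(c,P):
    K=np.array([[c["fx"],0,c["cx"]],[0,c["fy"],c["cy"]],[0,0,1]]); d=np.array([c["k1"],0,0,0,0.])
    return cv2.projectPoints(np.asarray(P,float).reshape(-1,1,3),np.array(c["rvec"]),np.array(c["tvec"]),K,d)[0].reshape(-1,2)
def blob(m,seed,r=12):
    n,l,s,ce=cv2.connectedComponentsWithStats(m.astype(np.uint8),connectivity=4)
    y,x=seed[1],seed[0]; k=l[y,x]
    if k==0: return None
    return (l==k)
E
python3 - <<'E'
from station import cams
from h import *
import pickle
for n in("top","scene"):
    c=cams.read_camera(n); pickle.dump(c,open(n+".pkl","wb"))
    h=cv2.cvtColor(c["pixels"],cv2.COLOR_RGB2HSV)
    pts={"top":[(230,140),(228,180),(195,155),(322,190),(315,225),(313,195),(317,140),(131,129),(135,140),(252,146)],"scene":[(240,225),(210,232),(150,200),(200,150),(197,160),(165,182),(300,293),(294,307),(209,214),(209,222)]}[n]
    for p in pts: print(n,p,h[p[1],p[0]])
E
```

```text
top (230, 140) [ 14 124 187]
top (228, 180) [ 11 151 110]
top (195, 155) [ 14 125 116]
top (322, 190) [ 12 149 187]
top (315, 225) [ 11 154 104]
top (313, 195) [ 11 153 110]
top (317, 140) [ 12 148 186]
top (131, 129) [ 30   5 192]
top (135, 140) [60  3 97]
top (252, 146) [ 60   3 227]
scene (240, 225) [ 14 137 208]
scene (210, 232) [ 14 134 203]
scene (150, 200) [ 12 144 126]
scene (200, 150) [ 12 164 204]
scene (197, 160) [ 12 166 163]
scene (165, 182) [ 13 165 218]
scene (300, 293) [ 19  14 207]
scene (294, 307) [ 20  10 157]
scene (209, 214) [ 25   7 234]
scene (209, 222) [ 19  12 172]
```

```bash
cat > meas.py <<'E'
from h import *
def mask(c,seed,cond):
    px=c["pixels"].repeat(4,0).repeat(4,1) if 0 else cv2.resize(c["pixels"],None,fx=4,fy=4,interpolation=cv2.INTER_CUBIC)
    hsv=cv2.cvtColor(px,cv2.COLOR_RGB2HSV).astype(int)
    m=blob(cond(hsv[...,0],hsv[...,1],hsv[...,2]),(seed[0]*4,seed[1]*4))
    return m
def rect(c,seed,cond,z):
    m=mask(c,seed,cond); 
    if m is None: return None
    k=max(cv2.findContours(m.astype(np.uint8),cv2.RETR_EXTERNAL,cv2.CHAIN_APPROX_NONE)[0],key=cv2.contourArea).reshape(-1,2)
    uv=(k+0.5)/4-0.5
    P=plane(c,uv,z)
    (cx,cy),(w,h),a=cv2.minAreaRect((P*1000).astype(np.float32))
    if w<h: w,h,a=h,w,a+90
    a=(a+90)%180-90
    return round(cx,1),round(cy,1),round(w,1),round(h,1),round(a,1),m
E
python3 - <<'E'
import pickle
from meas import *
T=pickle.load(open("top.pkl","rb"));S=pickle.load(open("scene.pkl","rb"))
W=lambda t:(lambda h,s,v:(v>t)&(s>100)&(h>8)&(h<20))
G=lambda t:(lambda h,s,v:(v>t)&(s<70))
for n,c,seed,f,z in [
 ("cartonT",T,(230,140),W(112),.024),("cartonS",S,(235,230),W(150),.024),
 ("longT",T,(322,190),W(150),.075),("longS",S,(200,150),W(180),.075),
 ("wideT",T,(317,140),W(150),.060),("wideS",S,(165,182),W(180),.06),
 ("sqT",T,(131,129),G(145),.060),("sqS",S,(300,293),G(182),.060),
 ("rndT",T,(252,146),G(160),.034),("rndS",S,(209,214),G(205),.034)]:
    r=rect(c,seed,f,z); print(n,r and r[:5])
    if r:
        im=cv2.resize(c["pixels"],None,fx=4,fy=4)[...,::-1].copy()
        k=cv2.findContours(r[5].astype(np.uint8),cv2.RETR_EXTERNAL,cv2.CHAIN_APPROX_NONE)[0]
        cv2.drawContours(im,k,-1,(0,255,0),1); x,y=seed[0]*4,seed[1]*4
        cv2.imwrite(f"pics/m_{n}.png",cv2.resize(im[max(0,y-190):y+190,max(0,x-190):x+190],(260,260)))
ns=["cartonT","longT","sqT","cartonS","longS","sqS"]
I=[cv2.imread(f"pics/m_{n}.png") for n in ns]
cv2.imwrite("pics/m.png",np.vstack([np.hstack(I[:3]),np.hstack(I[3:])]))
E
```

```text
cartonT (579.8, 31.6, 462.4, 197.1, 81.1)
cartonS (575.8, -13.6, 202.5, 152.9, 64.6)
longT (519.7, -282.0, 298.8, 86.6, 7.4)
longS (448.7, -290.3, 147.8, 45.8, -12.1)
wideT (523.2, -284.1, 302.1, 87.5, 7.4)
wideS (599.8, -271.5, 151.8, 83.2, 8.7)
sqT (615.4, 273.0, 57.0, 56.1, 22.0)
sqS (619.2, 276.3, 58.2, 56.4, 22.3)
rndT (582.1, -84.2, 50.8, 49.3, -42.7)
rndS (584.0, -82.9, 50.2, 48.7, -78.5)
```

View pics/m.png

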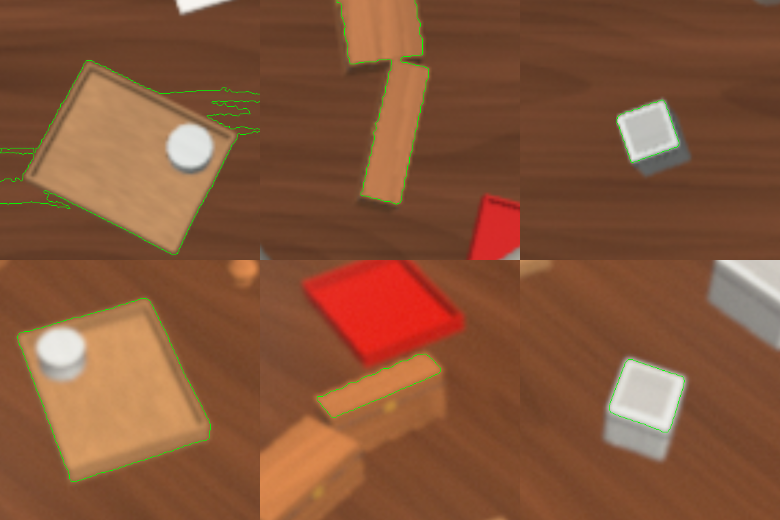

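```bash
python3 - <<'E'
import pickle
from meas import *
T=pickle.load(open("top.pkl","rb"))
def fit(c,m,z):
    k=max(cv2.findContours(m.astype(np.uint8),cv2.RETR_EXTERNAL,cv2.CHAIN_APPROX_NONE)[0],key=cv2.contourArea).reshape(-1,2)
    P=plane(c,(k+.5)/4-.5,z)*1000; r=cv2.minAreaRect(P.astype(np.float32)); return [np.round(x,1) for x in r]
px=T["pixels"].copy(); px[:164,290:345]=0; px[164:166,290:313]=0
T2=dict(T,pixels=px)
for t in (140,150,160): 
  m=mask(T2,(322,190),lambda h,s,v:(v>t)&(s>100)); print("long",fit(T2,m,.075))
for s0,v0 in((140,100),(137,100),(135,90),(145,120)):
  m=mask(T,(230,140),lambda h,s,v:(v>v0)&(s<s0)); m=cv2.morphologyEx(m.astype(np.uint8),cv2.MORPH_OPEN,np.ones((9,9)))
  print("carton",fit(T,m,.024))
im=cv2.resize(T["pixels"],None,fx=4,fy=4)[...,::-1].copy()
k=cv2.findContours(m.astype(np.uint8),cv2.RETR_EXTERNAL,cv2.CHAIN_APPROX_NONE)[0]
cv2.drawContours(im,k,-1,(0,255,0),1);cv2.imwrite("pics/c.png",im[420:780,740:1120])
E
```

```text
long [array([ 446.8, -291.4]), array([ 45.5, 149.4]), np.float64(77.7)]
long [array([ 446.8, -291.8]), array([ 43.6, 148.9]), np.float64(77.8)]
long [array([ 446.8, -291.9]), array([ 42.4, 148.2]), np.float64(77.8)]
carton [array([570.4, -20.8]), array([187.8, 153.8]), np.float64(64.6)]
carton [array([570.5, -20.7]), array([187. , 152.8]), np.float64(64.4)]
carton [array([570.3, -20.8]), array([186.7, 152.3]), np.float64(64.5)]
carton [array([571.8, -20.8]), array([187.1, 151.6]), np.float64(64.4)]
```

View pics/c.png

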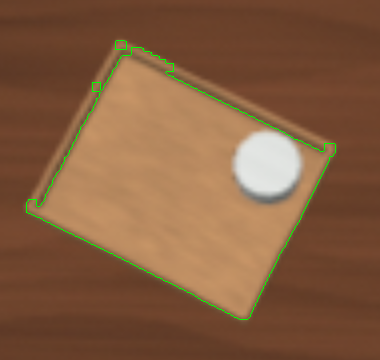

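Measurements in mm, with the sizes checked against the given dimensions:

| Item | Centre | Axis angle | Size check |
|---|---|---|---|
| Carton | about (572, -20) | x axis 64.5° | outer size matches after correcting for the visible outer walls |
| Long box | about (447.5, -291) | -12.2° | 149 x 43 |
| Square tin | about (617, 274.5) | 22° | 57 x 56 |

The round tin comes out at about (-54, -36) in the carton frame, as it should. Next I check reachability, then pick the long box.

```bash
cat > g.py <<'E'
import numpy as np
from scipy.spatial.transform import Rotation as Ro
def q(phi):
    p=np.radians(phi); y=np.array([np.cos(p),np.sin(p),0]); z=np.array([0,0,-1.]); x=np.cross(y,z)
    return Ro.from_matrix(np.c_[x,y,z]).as_quat()
C=np.array([.572,-.020]); A=np.radians(64.5)
def car(x,y): return C+np.array([[np.cos(A),-np.sin(A)],[np.sin(A),np.cos(A)]])@np.array([x,y])
E
python3 - <<'E'
from station import ctrl,sensors
from g import *
L=[.4475,-.291]; S=[.6173,.2746]
for n,p,a in[("L",L,77.8),("L",L,-102.2),("Lp",car(0,.042),154.5),("Lp",car(0,.042),-25.5),("S",S,22),("S",S,112),("S",S,-68),("S",S,-158),("Sp",car(.035,-.033),64.5),("Sp",car(.035,-.033),-115.5)]:
    j=ctrl.inverse_kinematics([*p,.03],q(a)); print(n,np.round(p,3),a,None if j is None else np.round(j,2))
E
```

```text
L [ 0.448 -0.291] 77.8 [-0.27  0.47 -0.46  0.   -0.65 -1.51]
L [ 0.448 -0.291] -102.2 [-0.27  0.47 -0.46  0.   -0.65  1.63]
Lp [ 0.534 -0.002] 154.5 [ 0.3   0.47 -0.45  0.   -0.65 -0.75]
Lp [ 0.534 -0.002] -25.5 [ 0.3   0.47 -0.45  0.   -0.65  2.4 ]
S [0.617 0.275] 22 [ 0.66  0.65 -0.08  0.   -0.84  2.87]
S [0.617 0.275] 112 [ 0.66  0.65 -0.08  0.   -0.84 -1.84]
S [0.617 0.275] -68 [ 0.66  0.65 -0.08  0.   -0.84  1.3 ]
S [0.617 0.275] -158 [ 0.66  0.65 -0.08  0.   -0.84 -0.27]
Sp [ 0.617 -0.003] 64.5 [ 0.26  0.57 -0.24 -0.   -0.75 -2.27]
Sp [ 0.617 -0.003] -115.5 [ 0.26  0.57 -0.24  0.   -0.75  0.87]
```

```bash
python3 - <<'E'
from station import ctrl,sensors,effector,cams
from g import *
import cv2
L=[.4475,-.291]
ctrl.move_ptp([*L,.16],q(77.8)); print(sensors.read_time())
ctrl.move_straight([*L,.028],max_speed=.12); print(sensors.read_contact_force())
effector.gripper_to(0.0,40); print(sensors.read_width())
ctrl.move_straight([*L,.06],max_speed=.08)
print(sensors.read_contact_force(),sensors.read_ft_torque(),sensors.read_width(),sensors.read_time())
c=cams.read_camera("scene"); cv2.imwrite("pics/s1.png",cv2.resize(c["pixels"][60:260,90:310],None,fx=3,fy=3)[...,::-1])
E
```

```text
1.5583
[-1.19560995  0.0140336  -0.82081726]
0.04192872761455604
[ 0.16784834  0.49810043 -1.72025802] [0.02551127 0.03900703 0.03964124] 0.041480361139499 3.8333
```

View pics/s1.png

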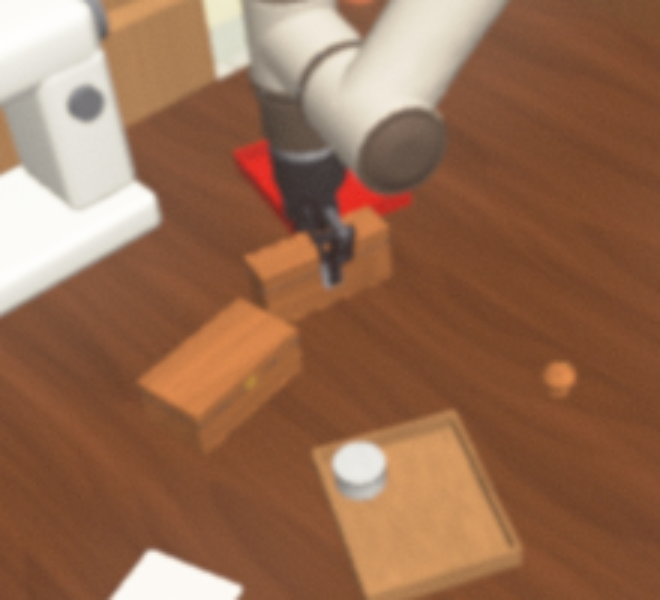

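The box is gripped at 42 mm wide and lifted level, near (320,265) in the crop. Now I carry it to the carton's +y side.

```bash
python3 - <<'E'
from station import ctrl,sensors,effector,cams
from g import *
import cv2
L=[.4475,-.291]; P=car(0,.042)
ctrl.move_straight([*L,.15],max_speed=.15)
ctrl.move_ptp([*P,.12],q(154.5)); print(sensors.read_time(),sensors.read_width(),sensors.read_contact_force())
ctrl.move_straight([*P,.06],max_speed=.1)
for n in("top","scene"):
    c=cams.read_camera(n); u=(185,80) if n=="top" else(170,130)
    cv2.imwrite(f"pics/{n}2.png",cv2.resize(c["pixels"][u[1]:u[1]+150,u[0]:u[0]+130],None,fx=3,fy=3)[...,::-1])
a=[cv2.imread(f"pics/{n}2.png") for n in("top","scene")]; cv2.imwrite("pics/p2.png",np.hstack(a))
E
```

```text
5.7917 0.041743217588445396 [-0.09069953 -0.14207594 -1.78808076]
```

View pics/p2.png

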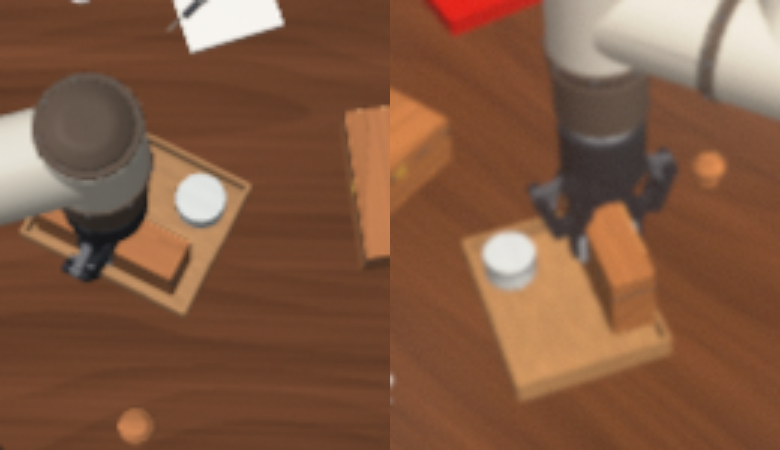

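The box is aligned with the carton's long axis and inside the +y side. I lower it in steps and watch the force.

```bash
python3 - <<'E'
from station import ctrl,sensors,effector,cams
from g import *
import cv2
P=car(0,.042)
ctrl.move_straight([*P,.037],max_speed=.06)
f0=sensors.read_contact_force(); z=.037
while z>.028:
    z-=.001; ctrl.move_straight([*P,z],max_speed=.03); f=sensors.read_contact_force(); print(round(z,4),np.round(f-f0,2))
    if np.linalg.norm(f-f0)>3: break
effector.gripper_to(.062); ctrl.sleep(.1)
print(sensors.read_width(),sensors.read_contact_force(),sensors.read_time())
ctrl.move_straight([*P,.15],max_speed=.15)
S=[.6173,.2746]
ctrl.move_ptp([*S,.15],q(-68)); effector.gripper_to(.085); print(sensors.read_time())
for n in("top","scene"):
    c=cams.read_camera(n); u=(185,80) if n=="top" else(170,130)
    cv2.imwrite(f"pics/{n}3.png",cv2.resize(c["pixels"][u[1]:u[1]+150,u[0]:u[0]+130],None,fx=3,fy=3)[...,::-1])
a=[cv2.imread(f"pics/{n}3.png") for n in("top","scene")]; cv2.imwrite("pics/p3.png",np.hstack(a))
E
```

```text
0.036 [-0.32  0.32 -1.13]
0.035 [ 0.16 -0.17  0.75]
0.034 [-0.29  0.14  0.07]
0.033 [-0.14 -0.2  -0.63]
0.032 [-1.33 -0.09  5.15]
0.06217655584962265 [ 0.44953259 -0.25153538  0.38319212] 8.8583
11.925
```

View pics/p3.png

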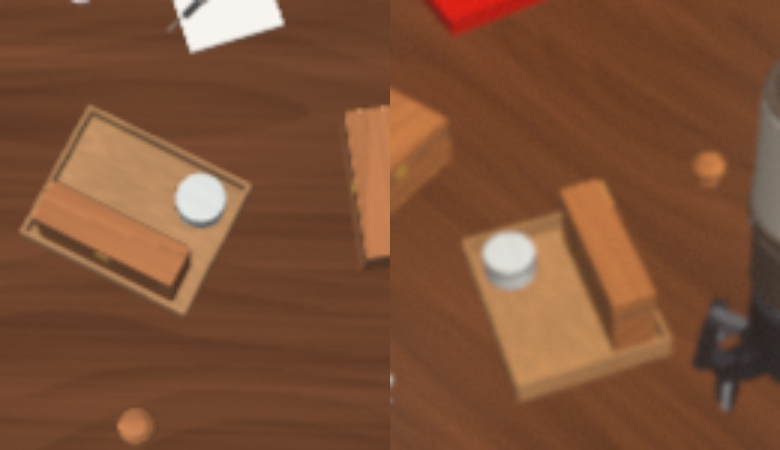

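The box touched the floor at exactly +4 mm and stands flat along the +y side. Next is the square tin.

```bash
python3 - <<'E'
from station import ctrl,sensors,effector,cams
from g import *
import cv2
S=[.6173,.2746]; P=car(.035,-.034)
ctrl.move_straight([*S,.020],max_speed=.1)
effector.gripper_to(0.0,40); print(sensors.read_width(),sensors.read_contact_force())
ctrl.move_straight([*S,.06],max_speed=.08); print(sensors.read_width(),sensors.read_contact_force())
ctrl.move_straight([*S,.17],max_speed=.15)
ctrl.move_ptp([*P,.17],q(-115.5))
ctrl.move_straight([*P,.065],max_speed=.12); print(sensors.read_width(),sensors.read_time())
for n in("top","scene"):
    c=cams.read_camera(n); u=(185,80) if n=="top" else(170,130)
    cv2.imwrite(f"pics/{n}4.png",cv2.resize(c["pixels"][u[1]:u[1]+150,u[0]:u[0]+130],None,fx=3,fy=3)[...,::-1])
a=[cv2.imread(f"pics/{n}4.png") for n in("top","scene")]; cv2.imwrite("pics/p4.png",np.hstack(a))
E
```

```text
0.05545787371788434 [0.33082118 0.89372784 2.14957667]
0.055957715480098626 [-0.63739296  1.23175124 -1.30895114]
0.05584637568941649 17.4833
```

View pics/p4.png

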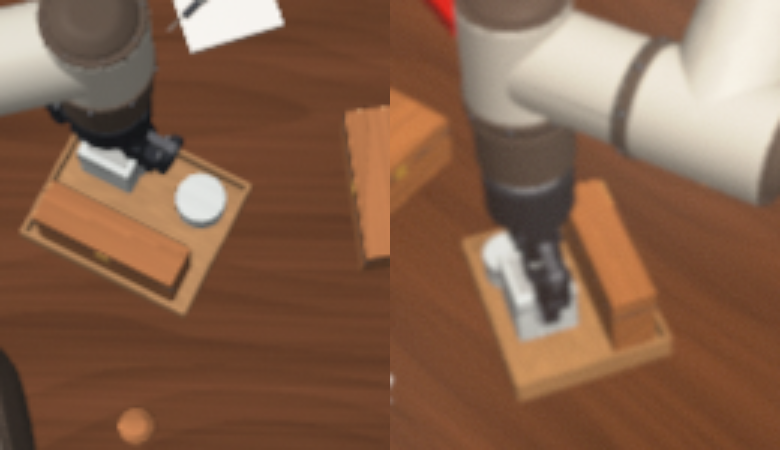

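The tin hangs over the free corner, clear of both neighbours. I lower it with the same force check and release. Full opening isn't needed, so I open to 76 mm.

```bash
python3 - <<'E'
from station import ctrl,sensors,effector,cams
from g import *
import cv2,pickle
P=car(.035,-.034)
ctrl.move_straight([*P,.029],max_speed=.06)
ctrl.sleep(.1); f0=sensors.read_contact_force(); z=.029
while z>.020:
    z-=.001; ctrl.move_straight([*P,z],max_speed=.03); f=sensors.read_contact_force(); print(round(z,4),np.round(f-f0,2))
    if np.linalg.norm(f-f0)>3: break
effector.gripper_to(.076); ctrl.sleep(.1)
print(sensors.read_width(),sensors.read_contact_force())
ctrl.move_straight([*P,.16],max_speed=.15)
ctrl.set_joints([-0.921, 0.385, 0.008, 0, -1.194, -0.259]); print(sensors.read_time())
for n in("top","scene"):
    c=cams.read_camera(n); pickle.dump(c,open(n+"5.pkl","wb")); u=(185,80) if n=="top" else(170,130)
    cv2.imwrite(f"pics/{n}5.png",cv2.resize(c["pixels"][u[1]:u[1]+150,u[0]:u[0]+130],None,fx=3,fy=3)[...,::-1])
a=[cv2.imread(f"pics/{n}5.png") for n in("top","scene")]; cv2.imwrite("pics/p5.png",np.hstack(a))
E
```

```text
0.028 [-0.69 -0.02  0.87]
0.027 [-0.34  0.19 -0.26]
0.026 [ 0.55 -0.14  0.43]
0.025 [0.13 0.56 0.63]
0.024 [-1.59  0.98  5.31]
0.07628060104672943 [ 0.67333612  0.00471689 -0.99299862]
23.6417
```

View pics/p5.png

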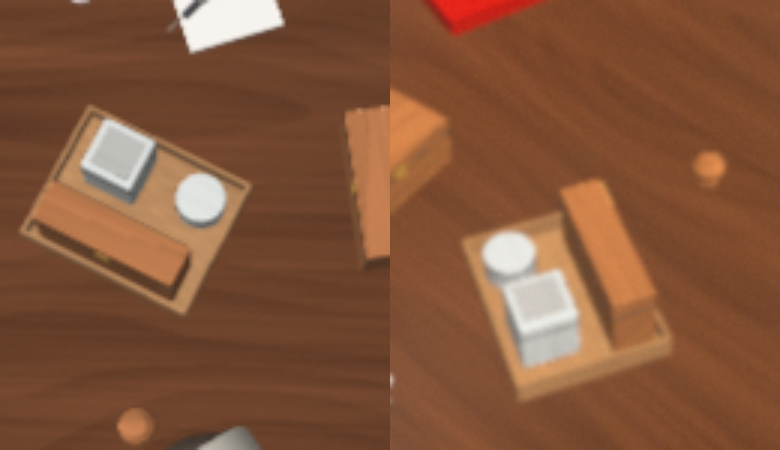

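```bash
python3 - <<'E'
import pickle
from meas import *
from g import C,A
T=pickle.load(open("top5.pkl","rb"));S=pickle.load(open("scene5.pkl","rb"))
R=np.array([[np.cos(A),np.sin(A)],[-np.sin(A),np.cos(A)]])
G=lambda t:(lambda h,s,v:(v>t)&(s<70))
for n,c,s,f,z in[("sqT",T,(185+118//3,80+150//3),G(145),.064),("sqS",S,(170+150//3,130+298//3),G(182),.064),("rT",T,(252,146),G(160),.034),("longT",T,(185+110//3,80+233//3),lambda h,s,v:(v>150)&(s>138)&(h<14),.079),("longS",S,(170+215//3,130+245//3),lambda h,s,v:(v>160)&(s>150),.079)]:
    r=rect(c,s,f,z)
    if r: print(n,r[2:5],np.round(R@(np.array(r[:2])-C*1000),1))
E
```

```text
sqT (57.6, 56.3, -25.4) [ 34.1 -31.7]
sqS (155.9, 64.2, 64.4) [ 25.7 -36.8]
rT (50.8, 49.3, -42.7) [-53.6 -36.8]
longT (148.9, 41.8, 64.4) [ 0.2 44.4]
longS (161.7, 44.0, 64.6) [ 7.1 43.5]
```

```bash
python3 - <<'E'
from station import ctrl,sensors
ctrl.finish_job(); print(sensors.read_time())
E
```

```text
the job is handed in; nothing more can be done
the job is handed in; nothing more can be done
```

I packed the long slim box along the carton's free +y side, then set the small square tin beside the round tin. I let go of both, moved the arm clear and handed the job in at about 24 s of the 56 s allowed.

- **Flat on the floor:** each item touched down exactly 4 mm above its pick height, which is the carton floor's thickness, with about 5 N of contact force.
- **Final positions (top view, carton frame):** all three are clear of each other and of the walls, and the round tin did not move.

| Item | x (mm) | y (mm) | Size seen (mm) |
|---|---|---|---|
| Long box | 0 | 44 | 149 x 42, aligned with the carton |
| Square tin | 34 | -32 | 58 x 56, aligned with the carton |
| Round tin | -54 | -37 | 51 x 49 |

- **Checks that failed or disagreed:** the final scene-camera measurement was unusable for the square tin, because its mask merged with other things (156 x 64 mm). The scene mask of the long box also came out too long (162 x 44 mm). I relied on the top view for those numbers; by eye, the scene picture agrees that everything is upright. Earlier, the two cameras differed by up to 5 mm on positions, which was within the clearances.

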